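Start the thread of a food-sample canister lid and screw it home

ROBOT

A 6-joint arm with a two-finger parallel gripper is mounted at the origin on the work surface. World frame = base frame: x ahead of the robot, y to its left, z up, the work surface at z = 0. Lengths are in mm, angles in rad, forces in N, time in s.
With the tool pointing down it reaches from about 350 to 975 mm from the base axis. Payload 7.1 kg.
Tool frame: the origin (TCP) lies midway between the tips of the shut fingers; the grasp point (between the pads) lies 19 mm behind it (ctrl.grasp_offset is the distance from the TCP to the grasp point, in mm); z points along the fingers, y is the line along which they close (so a half turn about z gives the same grasp; the last joint's range is limited). The gripper opens to 88 mm and grips with 3 to 60 N. Pads are 20 mm wide; open, the fingers measure 115 mm over their backs; the gripper's body (75 mm by 178 mm) begins 61 mm behind the grasp point.
Start: joints at [-1.136, 0.423, 1.63, -0, 1.089, -0.019], TCP at [274.004, -561.717, 222.675] pointing down, gripper open.
Joint ranges: [-3, 3], [-0.9, 2.11], [0.09, 2.58], [-1.31, 4.45], [0.11, 2.69], [-2.54, 2.54]. Speed limits (rad/s): [2.39, 2.39, 3.01, 3.14, 3.14, 3.14].

INTERFACE

Orientations are given as a rotation vector (axis times angle).
In Python, from workcell import ctrl gives the robot as it stands. The module is installed in compiled form; this text tells all that it offers.
- The arm moves only by the tool servo_tool, never from a script. Its argument "rows" is a list of rows, each a list of 7 numbers: the turn, a rotation vector about the tool's x, y, z as a fraction of full scale, then the shift along the tool's x, y, z as a fraction of full scale, then the finger opening in mm, from 0 to 87.8. A call has 1 to 10 rows; each row is the pose to reach, as a shift and turn from the pose commanded when the call began, along the tool's axes at that moment; what a row does not reach only later rows make up. Full scale, the value 1, is 20 cm for a shift and 1.5 rad for a turn. A row lasts 1/8 s, in which the tool goes at most 62.5 mm and 10.7 degrees, less where a joint would pass 70% of its speed; a pose out of reach is approached as far as the arm can. A call with a number of a shift or a turn outside -1 to 1 is refused whole. A call with a gripper value outside its range is refused whole. The fingers move at their own pace and stop on an object; the grip force is fixed at half the most. Time passes only in rows, so rows that repeat a pose let the fingers close. It gives the time, the measured TCP pose, the force, the opening and the grip force at its end, in the units of the state.
- ctrl.get_obs(): the state, without advancing time (a new reading comes with each control period).
- ctrl.get_image(name): name is "scene" or "top" or "wrist"; returns (picture, depth): 384x512x3 uint8, red, green, blue; 384x512 float32, mm along the optical axis (not along the pixel's ray), 0 where there is no reading.
- ctrl.camera_info(name): a dict with "intrinsics" (3x3 intrinsics, pixels), "k1" (the pictures are not rectified: a ray, as slopes to the right and down, at radius r is drawn at 1 + k1 r^2 times it, then the intrinsics apply), "R" (3x3) and "t" (3): a world point X has camera coordinates R X + t. Camera axes: x right, y down, z forward; pixel columns grow to the right and rows downward; lengths in mm; the calibration is good to about 2 mm. A picture is of the moment at which its call begins: read the wrist's pose just before it. camera_info takes no time and is no camera call; for the wrist camera it gives the pose at the moment of the call.
- ctrl.close_job(): hands the job in; it is judged then, once.
The state is a dict: "t": time; "qpos": joint angles; "qvel": joint speeds; "joint_torque": joint torques, N m; "ee_pos": TCP position; "orientation": TCP orientation; "ft_force": force on the tool from outside, world axes, zero at the start; "moment": the same for the moment, N m; "width": finger opening in mm; "grasp_force": force on a finger pad.
Only numpy, scipy, OpenCV 4.12 (cv2) and the standard library are available. Lean on these libraries where they do the work, as an engineer would, in place of code of your own. Each camera call takes 0.05 s, during which the arm holds its last target. There are 200 camera calls.

TASK

The lid of the food-sample canister is sitting loose on top of its thread. Without lifting or tipping it, turn it backward (anticlockwise seen from above) until it drops into the thread start, then screw it forward (clockwise) until it is fully home, and let go. Leave the other things on the counter where they are.

Things in the scene. Friction and masses are not known exactly. Their poses are not given: they have to be found in the camera images.
- canister: Upright round steel canister, 110 mm in diameter, bolted to the counter by a round foot 160 mm in diameter: it cannot move or turn. Origin: centre of the foot's underside, z up along its axis. Height of the lid's origin above this origin: 132 mm sitting loose on the thread ridges (start), 118 mm after the drop into the thread start, 110 mm fully home.
- canister_neck (a point): Centre of the canister's neck rim, 152 mm above its origin, hidden in the lid. The neck (75 mm across) has three equal short thread ridges, 120 degrees apart, with level tops. A ridge's backward end is open: there the lid drops past it into the track below. At its forward end a stop blocks the lid, both on top of the ridge (so turning forward from the start fails) and at the track's end.
- lid: Loose round grey plastic lid, about 0.2 kg, 97 mm in diameter, 48 mm high without its grip bar. Origin: centre of the skirt's lower edge; x along the bar, z up. 20 to 60 degrees of backward turning make it drop (a stop blocks it soon after); then it sinks evenly by 8 mm over about 60 degrees of forward turning and meets the stop within 25 degrees more. Side play 1 mm.
- lid_bar (a point): Centre of the upright grip bar across the lid's flat top: bar 84 mm long (x), 16 mm thick (y), 30 mm high, from 48 to 78 mm above the lid's origin; this point is 63 mm above it. A light push on the bar turns the lid, which drops and sinks by its own weight. Held tightly it cannot drop unless the gripper follows down; fingers straddling the bar with some slack let it drop.
- lid_bar_end (a point): Centre of one end face of the grip bar, 42 mm along the lid's x from point lid_bar. When the lid drops at the end of its backward turn, the lid's x points within about 30 degrees of the canister's x.
- spray: Bystander: white plastic bottle, 72 mm in diameter, 190 mm high, standing; origin at the centre of its underside.
- tub: Bystander: clear food tub with a blue cover, 160 x 210 x 72 mm; origin at the centre of its underside.
- cup: Bystander: steel cup, 70 mm in diameter, 80 mm high, standing; origin at the centre of its underside.
There are look-alikes about, which are no part of the job. What is shaped like the lid but green, pink or purple is not meant.

How it is judged:
By the outcome, as a careful person would: the job done as asked, in the order asked, and still so for the second after the job is handed in, with the robot touching nothing.
It also fails if it takes over 48 s, if anything falls off the work surface, if the arm or the gripper's body presses on something with over 40 N, if the wrist force passes 120 N, or if a joint passes its speed limit or range.

## Working session

There is one attempt and no reset: what is moved stays moved. The work goes in short steps, Python scripts to look and compute and a tool call to move; the robot and the scene stay as the last step left them, time stands still between calls to the robot, and variables do not carry over. Pictures are saved under pics/ and viewed, at most 10 in all, crops included, and the job is handed in when it is done.

Besides the shell and the picture viewer there is one more tool, called as name(argument=value, ...) on one line, values as JSON. servo_tool: Moves the arm, as the interface text tells. Its arguments: {"type":"object","properties":{"rows":{"type":"array","items":{"type":"array","items":{"type":"number"}}}},"required":["rows"]}

```bash
mkdir -p pics; cat > h.py <<'E'
import numpy as np, cv2
from workcell import ctrl
from scipy.spatial.transform import Rotation as Ro
def snap(name,fn):
    info=ctrl.camera_info(name); im,d=ctrl.get_image(name)
    cv2.imwrite('pics/'+fn+'.png',im[:,:,::-1]); np.savez('pics/'+fn+'.npz',d=d,im=im,K=info['intrinsics'],k1=info['k1'],R=info['R'],t=info['t'])
def world(fn):
    z=np.load('pics/'+fn+'.npz'); d=z['d']; K=z['K']; 
    v,u=np.mgrid[0:d.shape[0],0:d.shape[1]].astype(np.float32)
    p=cv2.undistortPoints(np.stack([u,v],-1).reshape(-1,1,2),K,np.array([float(z['k1']),0,0,0])).reshape(*d.shape,2)
    c=np.stack([p[...,0]*d,p[...,1]*d,d],-1)
    return (c-z['t'].ravel())@z['R'], d>0, z['im']
E
python3 - <<'E'
from h import *
snap('top','t0');snap('scene','s0')
a=cv2.imread('pics/t0.png');b=cv2.imread('pics/s0.png')
cv2.imwrite('pics/a.png',cv2.resize(a,(800,600)));
o=ctrl.get_obs();print(o['t'],o['ee_pos'],o['orientation'],o['width'])
E
```

```text
0.1 [ 273.79082247 -561.29000711  221.98814752] [-3.05979063e+00 -7.06370215e-01  4.53862132e-04] 87.94023529927628
```

View pics/a.png

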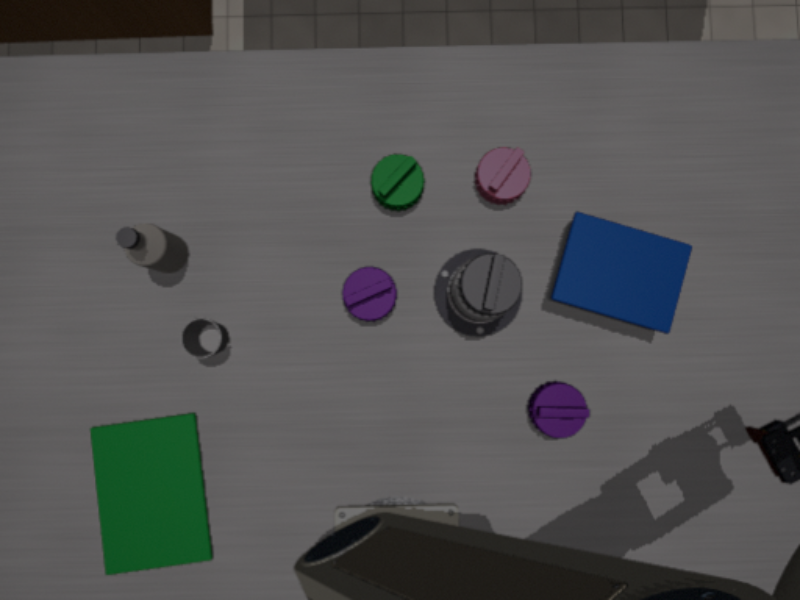

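View pics/s0.png

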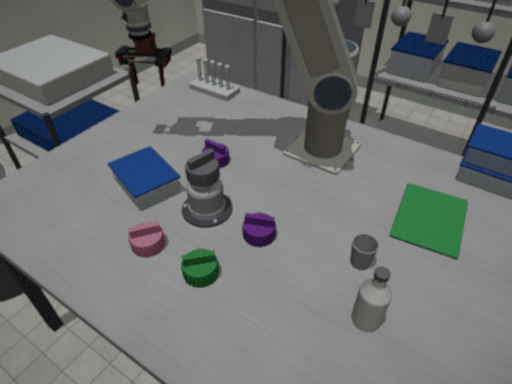

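The top view (800x600) shows the grey lid on the canister at about (491,285), with its bar running from (498,256) to (489,312). The tub is to its right, and the other lids are look-alikes.

```bash
cat >> h.py <<'E'
def lid(fn,c=None,lo=197,hi=225,r=70,tl=(165,188)):
    W,ok,im=world(fn)
    if c is None: c=W[int(287/800*512),int(480/800*512)][:2]; 
    n=np.hypot(W[...,0]-c[0],W[...,1]-c[1])<r
    P=W[ok&n]; b=P[(P[:,2]>lo)&(P[:,2]<hi)]; l=P[(P[:,2]>tl[0])&(P[:,2]<tl[1])]
    (cx,cy),(w,h),a=cv2.minAreaRect(b[:,:2].astype(np.float32))
    m=b.mean(0); e=np.linalg.svd((b-m)[:,:2],full_matrices=False)[2][0]; e=e*np.sign(e[1]+1e-9)
    print('bar',(cx,cy),(w,h),'mean',m,'dir deg',np.degrees(np.arctan2(e[1],e[0])),len(b),'ztop',np.percentile(b[:,2],[5,50,95]),'lid z',np.median(l[:,2]) if len(l) else 0, len(l))
    if len(l): print(' lid circle',cv2.minEnclosingCircle(l[:,:2].astype(np.float32)))
E
python3 - <<'E'
from h import *
W,ok,im=world('t0')
print(W[183,314],W[180,317])
lid('t0',W[183,314][:2])
o=ctrl.get_obs();print(Ro.from_rotvec(o['orientation']).as_matrix().round(3))
z=W[...,2]
for n,u,v in [('tub',625,270),('pur',558,410),('pink',503,170),('pur2',370,293)]: print(n,W[int(v*.64),int(u*.64)])
E
```

```text
[ 476.76752248 -150.98163481  212.53327942] [ 483.90392304 -158.68315596  209.33499978]
bar (483.6877136230469, -155.30690002441406) (16.666698455810547, 83.71508026123047) mean [ 482.99446753 -154.41247754  210.25926986] dir deg 166.6636912371967 266 ztop [205.69194381 210.58217882 213.51626663] lid z 180.80792606333335 968
 lid circle ((483.9402770996094, -155.32296752929688), 49.069427490234375)
[[ 0.899  0.438 -0.001]
 [ 0.438 -0.899  0.001]
 [ 0.    -0.001 -1.   ]]
tub [ 512.68669775 -401.8519027    73.88143939]
pur [ 278.07161734 -276.01774132   78.22546008]
pink [ 691.35250654 -196.77704615   74.21681147]
pur2 [481.95239383  36.72795291  80.11582355]
```

servo_tool(rows=[[0,0,0.1,0.1,-0.1,-0.3,60],[0,0,0.25,0.4,-0.3,-0.4,60],[0,0,0.454,0.7,-0.5,-0.4,60],[0,0,0.454,0.92,-0.7,-0.4,60],[0,0,0.454,0.92,-0.75,-0.4,60],[0,0,0.454,0.92,-0.75,-0.4,60],[0,0,0.454,0.92,-0.75,-0.4,60]])

```text
t: 0.98
ee_pos: [373.6, -346.9, 302.7]
orientation: [3.121, -0.356, 0.0]
ft_force: [-0.1, -0.1, 0.4]
width: 60.1
grasp_force: 0.0
```

servo_tool(rows=[[0,0,0,0.1,-0.3,0,60],[0,0,0,0.2,-0.6,0,60],[0,0,0,0.32,-0.9,0,60],[0,0,0,0.32,-1,0,60],[0,0,0,0.32,-1,0,60],[0,0,0,0.32,-1,0,60]])

```text
t: 1.72
ee_pos: [480.9, -167.2, 302.5]
orientation: [3.121, -0.358, -0.001]
ft_force: [0.3, -1.0, 0.3]
width: 60.1
grasp_force: 0.0
```

```bash
python3 - <<'E'
from h import *
snap('wrist','w1')
lid('w1',np.array([484,-155]))
o=ctrl.get_obs();R=Ro.from_rotvec(o['orientation']).as_matrix();print(o['ee_pos'],R.round(3).tolist(),o['qpos'].round(3))
print((R.T@(np.array([484,-155,186])-o['ee_pos']))/200)
E
```

```text
bar (482.4274597167969, -155.83352661132812) (15.556445121765137, 83.60077667236328) mean [ 484.7993469  -156.68935707  208.45508642] dir deg 166.55579114824337 1716 ztop [207.12809877 208.55863374 209.66919871] lid z 178.5791491455347 5855
 lid circle ((483.27117919921875, -156.43736267089844), 48.681610107421875)
[ 480.75721025 -167.26267028  302.51419473] [[0.974, -0.227, -0.0], [-0.227, -0.974, -0.0], [-0.0, 0.0, -1.0]] [-0.358  0.16   1.801 -0.     1.181  1.442]
[ 0.00200983 -0.06356728  0.58255156]
```

View pics/w1.png

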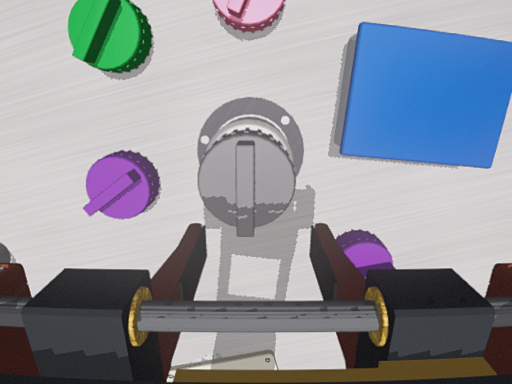

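The wrist view shows the grey lid at about (245,180) with its bar vertical in the picture, so the fingers are aligned to straddle it.

servo_tool(rows=[[0,0,0,0,-0.058,0.2,60],[0,0,0,0,-0.058,0.4,50],[0,0,0,0,-0.058,0.52,40],[0,0,0,0,-0.058,0.577,30],[0,0,0,0,-0.058,0.577,20],[0,0,0,0,-0.058,0.577,20],[0,0,0,0,-0.058,0.577,20]])

```text
t: 2.65
ee_pos: [484.3, -154.8, 188.3]
orientation: [3.121, -0.356, 0.003]
ft_force: [-0.2, 0.3, -0.7]
width: 19.6
grasp_force: 0.0
```

servo_tool(rows=[[0,0,-0.045,0,0,0,20],[0,0,-0.09,0,0,0,20],[0,0,-0.135,0,0,0,20],[0,0,-0.18,0,0,0,20],[0,0,-0.225,0,0,0,20],[0,0,-0.27,0,0,0,20],[0,0,-0.315,0,0,0,20],[0,0,-0.36,0,0,0,20],[0,0,-0.36,0,0,0,20]])

```text
t: 3.78
ee_pos: [483.8, -154.7, 187.9]
orientation: [3.103, 0.488, 0.001]
ft_force: [-1.9, -1.3, 2.1]
width: 20.0
grasp_force: 1.8
```

```bash
cat >> h.py <<'E'
def chk(fn):
    snap('top',fn); snap('wrist',fn+'w')
    o=ctrl.get_obs();R=Ro.from_rotvec(o['orientation']).as_matrix()
    print('t',o['t'],o['ee_pos'].round(1),'toolx deg',np.degrees(np.arctan2(R[1,0],R[0,0])),'q6',o['qpos'][5],'M',o['moment'].round(2),'F',o['ft_force'].round(1))
    for f in (fn,fn+'w'):
        W,ok,im=world(f); P=W[ok&(np.hypot(W[...,0]-483.5,W[...,1]+155.5)<45)]
        h=np.histogram(P[:,2],bins=np.arange(140,224,4)); print(f,list(zip(h[1].astype(int),h[0])))
    im=np.hstack([cv2.resize(cv2.imread(f'pics/{fn}.png')[135:235,265:365],(400,400)),cv2.resize(cv2.imread(f'pics/{fn}w.png')[80:384,100:404],(400,400))]); cv2.imwrite(f'pics/{fn}v.png',im)
E
python3 -c "
from h import *
chk('c1')"
```

```text
t 3.875 [ 483.8 -154.6  187.8] toolx deg 17.853821254632045 q6 0.9267125760792936 M [-0.2   0.24 -0.1 ] F [-0.9 -0.9  3.3]
c1 [(np.int64(140), np.int64(0)), (np.int64(144), np.int64(0)), (np.int64(148), np.int64(0)), (np.int64(152), np.int64(0)), (np.int64(156), np.int64(0)), (np.int64(160), np.int64(0)), (np.int64(164), np.int64(0)), (np.int64(168), np.int64(0)), (np.int64(172), np.int64(0)), (np.int64(176), np.int64(9)), (np.int64(180), np.int64(48)), (np.int64(184), np.int64(5)), (np.int64(188), np.int64(0)), (np.int64(192), np.int64(3)), (np.int64(196), np.int64(1)), (np.int64(200), np.int64(0)), (np.int64(204), np.int64(0)), (np.int64(208), np.int64(19)), (np.int64(212), np.int64(7)), (np.int64(216), np.int64(0))]
c1w [(np.int64(140), np.int64(0)), (np.int64(144), np.int64(0)), (np.int64(148), np.int64(0)), (np.int64(152), np.int64(0)), (np.int64(156), np.int64(0)), (np.int64(160), np.int64(0)), (np.int64(164), np.int64(0)), (np.int64(168), np.int64(0)), (np.int64(172), np.int64(0)), (np.int64(176), np.int64(8214)), (np.int64(180), np.int64(298)), (np.int64(184), np.int64(89)), (np.int64(188), np.int64(183)), (np.int64(192), np.int64(171)), (np.int64(196), np.int64(222)), (np.int64(200), np.int64(218)), (np.int64(204), np.int64(904)), (np.int64(208), np.int64(3319)), (np.int64(212), np.int64(181)), (np.int64(216), np.int64(211))]
```

View pics/c1v.png

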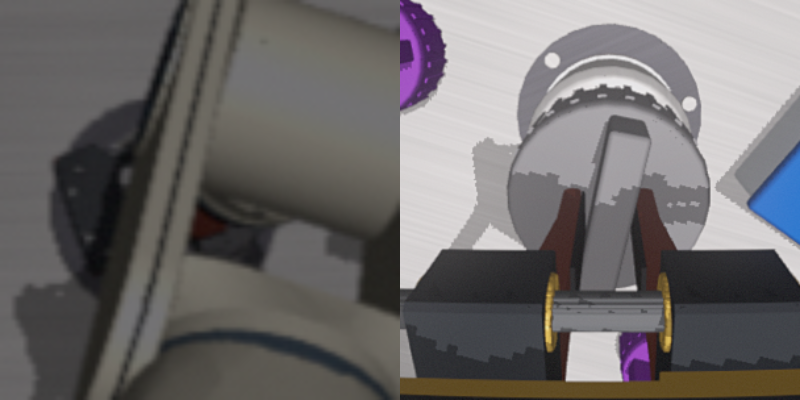

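The right panel (wrist) shows the bar straddled and lagging the fingers by about 10°. The lid top is still at about 178, so it hasn't dropped; I'll keep turning.

```bash
cat >> h.py <<'E'
def q(fn):
    snap('wrist',fn); W,ok,im=world(fn); P=W[ok&(np.hypot(W[...,0]-483.5,W[...,1]+155.5)<45)]
    h,b=np.histogram(P[:,2],bins=np.arange(146,190,1)); k=h.argmax(); zl=np.median(P[np.abs(P[:,2]-b[k]-.5)<2,2])
    B=P[np.abs(P[:,2]-zl-30)<2.5]; (c,s,a)=cv2.minAreaRect(B[:,:2].astype(np.float32))
    e=np.linalg.svd((B-B.mean(0))[:,:2],full_matrices=False)[2][0]; e*=np.sign(e[0])
    o=ctrl.get_obs();R=Ro.from_rotvec(o['orientation']).as_matrix()
    print('t',o['t'],o['ee_pos'].round(1),'toolx',np.degrees(np.arctan2(R[1,0],R[0,0])).round(1),'q6',o['qpos'][5].round(2),'Mz',o['moment'].round(2),'F',o['ft_force'].round(1),'| lid top z',zl,'origin z',zl-48,'bar deg',np.degrees(np.arctan2(e[1],e[0])).round(1),s)
E
python3 -c "
from h import *
q('c2')"
```

```text
t 3.925 [ 483.9 -154.6  187.8] toolx 17.9 q6 0.93 Mz [-0.15  0.21 -0.03] F [-0.4 -0.7  2.9] | lid top z 178.723293575345 origin z 130.723293575345 bar deg 6.0 (34.951202392578125, 69.23521423339844)
```

servo_tool(rows=[[0,0,-0.045,0,0,0,20],[0,0,-0.09,0,0,0,20],[0,0,-0.135,0,0,0,20],[0,0,-0.18,0,0,0,20],[0,0,-0.18,0,0,0,20]])

```text
t: 4.55
ee_pos: [484.0, -154.6, 187.5]
orientation: [3.009, 0.901, 0.001]
ft_force: [-0.3, -2.3, 1.1]
width: 20.1
grasp_force: 0.5
```

```bash
python3 -c "
from h import *
q('c3')"
```

```text
t 4.6 [ 484.  -154.6  187.4] toolx 33.3 q6 0.66 Mz [-0.23 -0.03  0.03] F [ 0.1 -1.1  0.6] | lid top z 164.80142946461794 origin z 116.80142946461794 bar deg 22.2 (79.18485260009766, 35.26232147216797)
```

It dropped: the origin went from about 131 to 117 and the bar is at 22°. Next I lower the fingers and screw forward.

servo_tool(rows=[[0,0,0.05,0,0,0.02,19],[0,0,0.1,0,0,0.06,18.5],[0,0,0.15,0,0,0.07,18.5],[0,0,0.2,0,0,0.07,18.5],[0,0,0.25,0,0,0.07,18.5],[0,0,0.3,0,0,0.07,18.5],[0,0,0.35,0,0,0.07,18.5],[0,0,0.4,0,0,0.07,18.5],[0,0,0.45,0,0,0.07,18.5],[0,0,0.5,0,0,0.07,18.5]])

```text
t: 5.85
ee_pos: [483.7, -154.4, 173.0]
orientation: [-3.13, 0.269, 0.0]
ft_force: [1.0, -0.5, -2.9]
width: 18.6
grasp_force: 1.7
```

```bash
python3 -c "
from h import *
q('c4')"
```

```text
t 5.9 [ 483.6 -154.4  173. ] toolx -10.0 q6 1.41 Mz [-0.06 -0.02 -0.04] F [ 0.9 -1.8 -0.6] | lid top z 163.89806343452886 origin z 115.89806343452886 bar deg -2.3 (68.2701187133789, 34.0513801574707)
```

servo_tool(rows=[[0,0,0.05,0,0,0,18.5],[0,0,0.1,0,0,0,18.5],[0,0,0.15,0,0,0,18.5],[0,0,0.2,0,0,0.01,18.5],[0,0,0.25,0,0,0.01,18.5],[0,0,0.3,0,0,0.02,18.5],[0,0,0.35,0,0,0.02,18.5],[0,0,0.4,0,0,0.02,18.5],[0,0,0.4,0,0,0.02,18.5]])

```text
t: 7.02
ee_pos: [484.0, -154.8, 169.6]
orientation: [2.913, -1.175, 0.002]
ft_force: [-0.2, -1.8, 2.6]
width: 18.5
grasp_force: 2.4
```

```bash
python3 -c "
from h import *
q('c5')"
```

```text
t 7.075 [ 484.  -154.8  169.5] toolx -43.9 q6 2.0 Mz [-0.44  0.05  0.07] F [ 0.6 -2.5  2.8] | lid top z 158.17928097245562 origin z 110.17928097245562 bar deg -36.1 (34.20416259765625, 70.33988189697266)
```

servo_tool(rows=[[0,0,0.04,0,0,0,18.5],[0,0,0.08,0,0,0,18.5],[0,0,0.12,0,0,0,18.5],[0,0,0.16,0,0,0,18.5],[0,0,0.16,0,0,0,18.5]])

```text
t: 7.7
ee_pos: [483.6, -154.7, 169.0]
orientation: [2.753, -1.511, 0.0]
ft_force: [0.3, -2.6, -3.1]
width: 19.1
grasp_force: 25.1
```

```bash
python3 -c "
from h import *
q('c6')"
```

```text
t 7.75 [ 483.6 -154.7  169.1] toolx -57.5 q6 2.24 Mz [-0.69 -0.21  0.92] F [ 0.3 -3.1 -3.7] | lid top z 157.69384170520624 origin z 109.69384170520624 bar deg -46.3 (33.93186950683594, 70.7264175415039)
```

The lid has met the stop (pad force 25 N, moment 0.9 N·m). I'll relax, open the fingers, and then measure.

servo_tool(rows=[[0,0,-0.08,0,0,0,20],[0,0,-0.1,0,0,0,30],[0,0,-0.1,0,0,0,50],[0,0,-0.1,0,0,0,60],[0,0,-0.1,0,0,-0.3,60],[0,0,-0.1,0,0,-0.5,60],[0,0,-0.1,0.0,0.1,-0.5,60],[0,0,-0.1,0.0,0.1,-0.5,60]])

```text
t: 8.75
ee_pos: [465.2, -165.3, 268.6]
orientation: [2.856, -1.308, -0.002]
ft_force: [-0.1, 0.5, 0.5]
width: 59.9
grasp_force: 0.0
```

```bash
python3 -c "
from h import *
q('c7');lid('w1',np.array([484,-155]))
"
```

```text
t 8.8 [ 465.5 -165.1  268.2] toolx -49.2 q6 2.06 Mz [0.07 0.11 0.03] F [-0.1 -0.3  0.4] | lid top z 156.66586878314678 origin z 108.66586878314678 bar deg -45.2 (16.068218231201172, 83.73211669921875)
bar (482.4274597167969, -155.83352661132812) (15.556445121765137, 83.60077667236328) mean [ 484.7993469  -156.68935707  208.45508642] dir deg 166.55579114824337 1716 ztop [207.12809877 208.55863374 209.66919871] lid z 178.5791491455347 5855
 lid circle ((483.27117919921875, -156.43736267089844), 48.681610107421875)
```

View pics/c7.png

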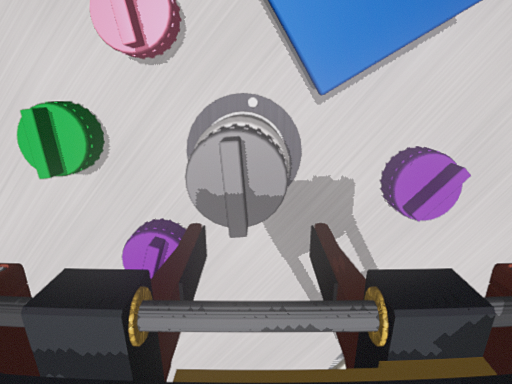

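The picture shows the lid seated level at about (237,185), with the fingers clear of it. It has sunk 21.9 mm in total (22 expected) and met the stop, so I'm handing the job in.

```bash
python3 -c "
from h import *
print(ctrl.close_job())"
```

```text
the job is handed in; nothing more can be done
None
```

The lid was turned back until it dropped into the thread, screwed forward to its stop (21.9 mm lower than at the start, 22 mm expected) and released with the gripper clear, and I handed the job in at about 9 s without touching anything else.

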